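# Load a sample bottle on the bottle roller and lock the end stop

### The arm

A 6-joint arm with a two-finger parallel gripper is mounted at the origin on the work surface. World frame = base frame: x ahead of the robot, y to its left, z up, the work surface at z = 0. Lengths are in m, angles in rad, forces in N, time in s.
With the tool pointing down it reaches from about 0.425 to 0.95 m from the base axis. Payload 3.5 kg.
Tool frame: the origin (TCP) lies on the front face of the gripper's body, between the roots of the fingers; the fingertips stand 73 mm ahead of it and the grasp point (between the pads) lies 54 mm ahead of it; z points along the fingers, y is the direction in which the jaws open and shut (so a half turn about z gives the same grasp; the last joint's range is limited). The gripper opens to 85 mm and grips with 20 to 120 N. Pads are 22 mm wide; open, the fingers measure 114 mm over their backs; the gripper's body (76 mm by 85 mm) begins 54 mm behind the grasp point. The pads swing forward as they close: fully open they stand 13 mm farther back than shut.
Start: joints at [1.037, 0.286, 1.577, -0, 1.279, -0.15], TCP at [0.253, 0.626, 0.304] pointing down, gripper open.
Joint ranges: [-2.77, 2.77], [-0.9, 2.22], [0.21, 2.48], [-1.53, 4.67], [0.24, 2.81], [-2.84, 2.84]. Speed limits (rad/s): [2.79, 2.79, 3.14, 3.14, 3.14, 3.14].

### API

Orientations are given as a rotation vector (axis times angle).
In Python, from rig import * gives the robot as it stands. The module is installed in compiled form; this text tells all that it offers.
- The arm moves only by the tool step_arm, never from a script. Its argument "commands" is a list that holds one entry, the list of rows, each a list of 5 numbers: the shift along the world's x, y, z in mm, then the turn about the world's z in degrees, then the opening, from 0 (shut) to 1 (fully open). In form: [[[dx, dy, dz, spin, claw], ...]]. A call has 1 to 10 rows; each row is the pose to reach, as a shift and turn from the pose measured when the call began; what a row does not reach only later rows make up. A row lasts 1/12 s, in which the tool goes at most 41.7 mm and 7.16 degrees, less where a joint would pass 70% of its speed; a pose out of reach is approached as far as the arm can. A call with a gripper value outside its range is refused whole. The fingers move at their own pace and stop on an object; the grip force is fixed at half the most. Time passes only in rows, so rows that repeat a pose let the fingers close. It gives the time, the measured TCP pose, the force and the opening at its end, in the units of the state.
- read_state(): the state, without advancing time (a new reading comes with each control period).
- snapshot(name): name is "scene" or "top" or "wrist"; returns the picture (384x512x3 uint8, blue, green, red); there is no depth.
- camera_params(name): a dict with "fx", "fy", "cx", "cy" (pixels), "R" (3x3) and "t" (3): a world point X has camera coordinates R X + t. Camera axes: x right, y down, z forward; pixel columns grow to the right and rows downward; lengths in m; the calibration is good to about 2 mm. The wrist camera is an equidistant fisheye: a pixel r from the principal point sees the ray r / f radians off the axis. A picture is of the moment at which its call begins: read the wrist's pose just before it. camera_params takes no time and is no camera call; for the wrist camera it gives the pose at the moment of the call.
- job_done(): hands the job in, once; it reports no verdict.
Trained networks look in the newest picture that a camera, given by its name, has taken for a name from the list of things; names that differ only in an ending like _2 or _b are one class to them, and where a whole thing is asked for, a point or a joint stands for the part that bears it (a point fixed in the world has none). Each returns a list of dicts, best first, with "p" (0 to 1); they miss things now and then, are a little off and sometimes report something else, mostly with a low value. They report only what shows in the picture. A call takes as long as a camera call. They do not tell look-alikes from the thing itself.
- find_in(camera, thing): "extent" ([left, top, right, bottom] as shares, 0 to 1, of the picture: columns of its width, rows of its height, round what is visible of it).
- regions_of(camera, thing): "pixels" (384x512 bool, what is visible of it) and "extent" ([left, top, right, bottom] as shares, 0 to 1, of the picture: columns of its width, rows of its height, round what is visible of it).
- mark_of(camera, thing): "point" ([column, row] as shares, 0 to 1, of the picture: columns of its width, rows of its height: a listed point, or the origin of a listed thing).
The state is a dict: "t": time; "joint_pos": joint angles; "dq": joint speeds; "effort": joint torques, N m; "position": TCP position; "tool_rot": TCP orientation; "force": force on the tool from outside, world axes, zero at the start; "moment": the same for the moment, N m; "opening": finger opening in m.
Only numpy, scipy, OpenCV 4.12 (cv2) and the standard library are available. Lean on these libraries where they do the work, as an engineer would, in place of code of your own. Each camera call takes 0.05 s, during which the arm holds its last target. There are 200 camera calls.

### The job

Load the amber bottle with the orange cap on the bottle roller: lay it on its side in the front groove (the one the end stop reaches over), about midway along the rollers, its cap towards the blue motor housing, and set it down rather than letting it drop. Then slide the end stop along its rail until its yellow pad rests against the bottle's base, and lock it there by turning the red T-nut clockwise until it is tight. Leave the other bottles and the things around it where they are.

Things in the scene. Friction and masses are not known exactly. Their poses are not given: they have to be found in the camera images.
- bottle_mid (a point): Centre (70 mm above the base) of the sample bottle: amber glass, paper label, orange screw cap; stands upright at the start, 140 mm tall, 0.25 to 0.45 kg, weight centred about 61 mm above the base. Straight round wall 56 mm in diameter up to 104 mm, then shoulder and neck, cap 35 mm in diameter from 118 mm up. z runs from base to cap. It may have changed places with clear_bottle
- bottle_base (a point): centre of the sample bottle's flat base, 70 mm below bottle_mid; same axes
- bottle_cap (a point): centre of the top of the sample bottle's cap, 70 mm above bottle_mid; same axes
- sample_bottle: the sample bottle again; origin at the centre of its base, axes as bottle_mid
- bottle_roller: Fixed bottle roller; origin on the bench under the middle of its rollers. z up, x to its back (away from the robot), y to its left. 4 level dark rubber rollers, 30 mm in diameter, 344 mm long, lie along y at x -69, -23, 23, 69 mm, axes 85 mm above the bench; they turn stiffly. Right end: blue motor housing, y -184 to -284 mm, 120 mm high. Left end: white cover, y 175 to 215 mm, 100 mm high
- groove_mid (a point): Middle of the front groove, between the two front rollers: where bottle_mid comes when the bottle lies there midway along the rollers. 46 mm in front of the roller's middle, 121 mm above the bench, 21 mm above the tops of the rollers. Axes as bottle_roller; the cap is to point along -y
- green_bottle: bystander: smaller green bottle with white cap, 44 mm in diameter, 112 mm long, lying along y in the back groove (46 mm behind the roller's middle); origin at its middle
- end_stop (a joint): Travel of the end stop (m) along the aluminium rail on the roller's front: 0 at the rail's left end, growing towards the motor housing (roller's -y) up to 0.100; 2 N of friction, stays where left. A dark steel saddle 44 x 84 mm rides on the rail (132 mm in front of the roller's middle); an 8 mm cross plate, top 134 mm above the bench, reaches from it over the front groove and carries the pad
- stop_pad (a point): centre of the face of the end stop's yellow pad, 24 mm in diameter, over the front groove at the height of the laid bottle's axis; the face looks along the roller's -y, towards the bottle's base. Axes as bottle_roller; moves with the stop
- lock_nut (a joint): angle (rad) of the end stop's lock nut, growing clockwise seen from above: loose at the start (0 to 0.35), tight against its end at 1.4. Friction 0.05 N m; stays where left
- nut_grip (a point): Centre of the red grip bar of the T-shaped lock nut, on its upright axis: 118 mm above the bench, 86 mm in front of stop_pad and 60 mm to its left (+y), moves with the stop. Bar 46 mm long (x runs along it), 12 mm thick, 24 mm high; the saddle's top is 40 mm below its centre. At joint 0 the bar lies along the roller's x. The stop can be slid by this bar
- clear_bottle: bystander: clear glass bottle with a blue cap, same size as the sample bottle, upright; origin at its base
- beaker: bystander: empty glass beaker 60 mm wide, 75 mm tall; origin under its centre
- wash_bottle: bystander: white wash bottle with a red nozzle, 60 mm wide, 160 mm tall; origin under its centre
- petri_dish: bystander: flat round dish 90 mm wide, 22 mm high; origin under its centre
- spatula: bystander: thin steel laboratory spatula 170 mm long lying on the bench; origin under its middle
Things that resemble listed ones, but are neither listed nor needed, are in the scene too. Of the things that look like the sample_bottle, the largest one is meant.

How it is judged:
On the way:
1. the sample bottle lies in the front groove, about midway along the rollers, cap towards the motor housing, let go, with the lock nut still loose (distance between bottle_mid and groove_mid below 0.03 m and angle between the z axis of bottle_mid and the y axis of bottle_roller, either way round below 0.08 rad and y of bottle_cap in the frame of groove_mid below 0 m and z of bottle_mid in the frame of groove_mid below 0.005 m and contact force between sample_bottle and the fingers below 0.1 N and value of joint lock_nut below 0.9 rad), for 0.3 s.
At the end, for the whole second after the job is handed in: Bottle at rest in the front groove, cap to the motor housing, middle within 30 mm of groove_mid (5 mm sideways and in height), axis within 0.06 rad of the rollers; pad face within 4 mm of its base; lock nut beyond 1.2 rad (distance between bottle_mid and groove_mid below 0.03 m and x of bottle_mid in the frame of groove_mid between -0.005 and 0.005 m and z of bottle_mid in the frame of groove_mid between -0.005 and 0.005 m and angle between the z axis of bottle_mid and the y axis of bottle_roller, either way round below 0.06 rad and y of bottle_cap in the frame of groove_mid below 0 m and y of bottle_base in the frame of stop_pad between -0.004 and 0.002 m and value of joint lock_nut above 1.2 rad and linear speed of sample_bottle below 0.03 m/s); the robot touches nothing.
It fails at once if the sample bottle is dropped, thrown or knocked over: moving faster than 0.45 m/s with no finger on it (linear speed of sample_bottle above 0.45 m/s and contact force between sample_bottle and the fingers below 0.1 N).
It fails at once if the clear bottle is moved more than 20 mm (distance of clear_bottle from where it was at the start of the episode above 0.02 m).
It fails at once if the green bottle on the roller is moved more than 20 mm (distance of green_bottle from where it was at the start of the episode above 0.02 m).
It fails at once if the beaker, wash bottle, dish or spatula is moved more than 30 mm (distance of any of beaker, wash_bottle, petri_dish, spatula from where it was at the start of the episode above 0.03 m).
It also fails if it takes over 51 s, if anything falls off the work surface, if the arm or the gripper's body presses on something with over 40 N, if the wrist force passes 120 N, or if a joint passes its speed limit or range.

## Working session

There is one attempt and no reset: what is moved stays moved. The work goes in short steps, Python scripts to look and compute and a tool call to move; the robot and the scene stay as the last step left them, time stands still between calls to the robot, and variables do not carry over. Pictures are saved under pics/ and viewed, about 8 in all and at most 12, crops included, and the job is handed in when it is done.

Besides the shell and the picture viewer there is one more tool, called after "Call:" as name([rows], argument=value, ...), one row to a line, values as JSON. step_arm: Moves the arm, as the interface text tells. Its arguments: {"type":"object","properties":{"commands":{"type":"array"}},"required":["commands"]}

```bash
mkdir -p pics
cat > h.py <<'E'
from rig import *
import numpy as np, cv2
def ray(cam,px,P=None):
    P=P or camera_params(cam); R=np.array(P["R"]);t=np.array(P["t"])
    u=np.array([(px[0]-P["cx"])/P["fx"],(px[1]-P["cy"])/P["fy"]])
    if cam=="wrist":
        r=np.linalg.norm(u); d=np.array([*(u/r*np.sin(r) if r>0 else u),np.cos(r)])
    else: d=np.array([*u,1.])
    d=R.T@d; return -R.T@t, d/np.linalg.norm(d)
def atz(cam,px,z,P=None):
    c,d=ray(cam,px,P); return c+d*(z-c[2])/d[2]
def tri(rs):
    A=0;b=0
    for c,d in rs:
        M=np.eye(3)-np.outer(d,d);A=A+M;b=b+M@c
    X=np.linalg.solve(A,b); return X,[np.linalg.norm((np.eye(3)-np.outer(d,d))@(X-c)) for c,d in rs]
def proj(cam,X,P=None):
    P=P or camera_params(cam); p=np.array(P["R"])@X+np.array(P["t"])
    if cam=="wrist":
        th=np.arctan2(np.hypot(p[0],p[1]),p[2]);n=np.hypot(p[0],p[1]);return [P["cx"]+P["fx"]*th*p[0]/n,P["cy"]+P["fy"]*th*p[1]/n]
    return [P["cx"]+P["fx"]*p[0]/p[2],P["cy"]+P["fy"]*p[1]/p[2]]
E
python3 - <<'E'
from h import *
a=snapshot("scene");b=snapshot("top")
cv2.imwrite("pics/s1.png",cv2.resize(a,(800,600),interpolation=cv2.INTER_CUBIC));cv2.imwrite("pics/t1.png",cv2.resize(b,(800,600),interpolation=cv2.INTER_CUBIC))
for n in ["bottle_mid","bottle_base","bottle_cap","bottle_roller","groove_mid","stop_pad","nut_grip","clear_bottle","green_bottle"]:
    for c in ["scene","top"]:
        print(n,c,[(round(d["p"],2),np.round(np.array(d["point"])*[512,384],1).tolist()) for d in mark_of(c,n)][:4])
s=read_state();print(s["t"],s["position"],s["tool_rot"],s["opening"])
for c in ["scene","top"]:
    P=camera_params(c);print(c,-np.array(P["R"]).T@P["t"])
E
```

```text
bottle_mid scene [(0.98, [277.4, 276.1]), (0.75, [305.5, 252.5]), (0.56, [322.2, 243.1]), (0.34, [225.3, 305.3])]
bottle_mid top [(0.67, [194.5, 218.9]), (0.62, [183.4, 172.5]), (0.51, [185.1, 194.6])]
bottle_base scene [(0.9, [303.3, 272.4]), (0.81, [275.2, 292.4]), (0.56, [318.9, 253.3]), (0.36, [243.6, 187.1])]
bottle_base top [(0.82, [189.0, 198.6]), (0.52, [187.1, 193.9]), (0.42, [187.9, 174.1]), (0.41, [200.4, 218.3])]
bottle_cap scene [(0.71, [323.1, 227.5]), (0.7, [275.0, 264.3]), (0.58, [305.8, 233.1])]
bottle_cap top [(0.7, [179.8, 189.8]), (0.63, [190.6, 220.0]), (0.43, [182.1, 166.2])]
bottle_roller scene [(0.69, [211.9, 209.2])]
bottle_roller top [(0.97, [286.1, 178.0])]
groove_mid scene [(0.57, [226.3, 173.4]), (0.56, [247.6, 151.4])]
groove_mid top [(0.87, [290.6, 175.0]), (0.42, [241.6, 208.7]), (0.25, [188.1, 197.4])]
stop_pad scene [(0.88, [244.1, 186.2])]
stop_pad top [(0.58, [260.0, 181.0])]
nut_grip scene [(0.76, [279.9, 191.1])]
nut_grip top [(0.46, [244.7, 207.2]), (0.16, [180.0, 190.3])]
clear_bottle scene [(0.96, [378.8, 280.6])]
clear_bottle top [(0.55, [160.1, 235.6])]
green_bottle scene [(0.66, [280.9, 186.6]), (0.56, [198.8, 184.0])]
green_bottle top [(0.75, [283.5, 154.4]), (0.36, [373.7, 251.7])]
1.0 [0.25271869 0.62588583 0.30393231] [5.99183552e-01 3.08391762e+00 2.42986645e-05] 0.08550293022110743
scene [0.99719156 0.713843   0.6601114 ]
top [0.28406177 0.01214441 1.29720279]
```

View pics/s1.png

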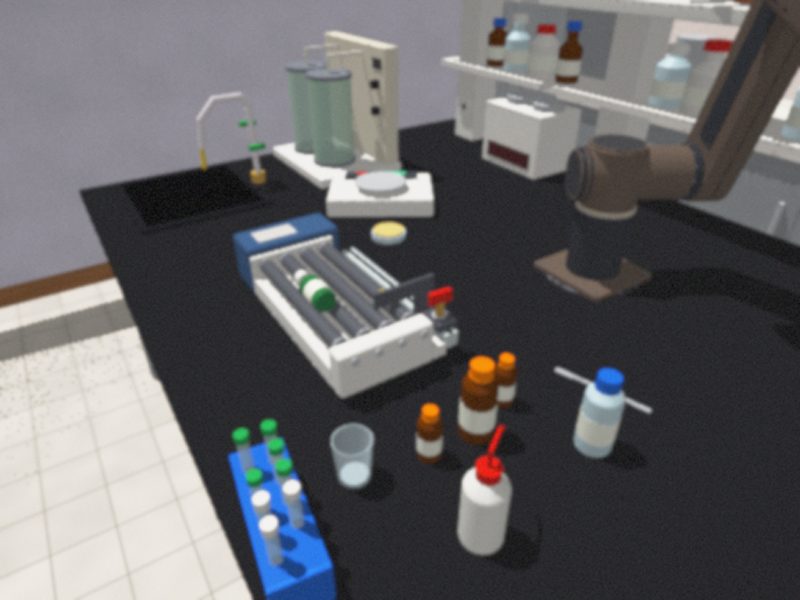

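View pics/t1.png

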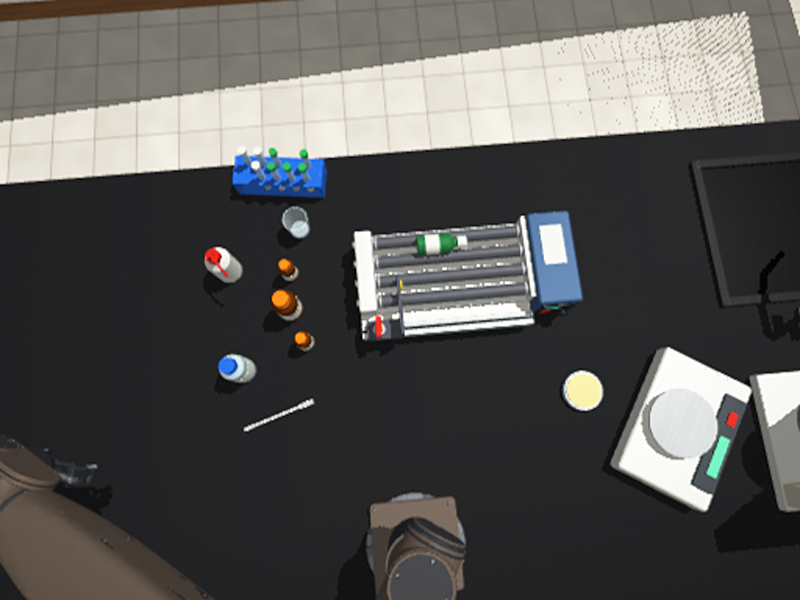

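```bash
cat > m.py <<'E'
from h import *
a=snapshot("scene");b=snapshot("top")
def blobs(im,lo,hi,mn=6):
    m=cv2.inRange(cv2.cvtColor(im,cv2.COLOR_BGR2HSV),lo,hi)
    n,l,s,c=cv2.connectedComponentsWithStats(m)
    return [(int(s[i,4]),s[i,:4].tolist(),c[i].round(1).tolist()) for i in range(1,n) if s[i,4]>=mn]
for c,im in [("scene",a),("top",b)]:
    print(c,"orange",[(x,atz(c,x[2],.135).round(3).tolist()) for x in blobs(im,(6,180,120),(18,255,255))])
    print(c,"red",[(x,atz(c,x[2],.125).round(3).tolist()) for x in blobs(im,(0,180,90),(4,255,255))])
    print(c,"blue",[(x,atz(c,x[2],.12).round(3).tolist()) for x in blobs(im,(100,80,40),(120,255,255),60)])
P=camera_params("top")
g=cv2.cvtColor(b,cv2.COLOR_BGR2GRAY)[135:222,222:375]
g=cv2.resize(g,None,fx=4,fy=4,interpolation=cv2.INTER_CUBIC)
L=cv2.HoughLinesP(cv2.Canny(g,60,150),1,np.pi/720,80,minLineLength=220,maxLineGap=20)
A=[]
for x0,y0,x1,y1 in L.reshape(-1,4)[:25]:
    p=atz("top",(222+x0/4,135+y0/4),.095,P);q=atz("top",(222+x1/4,135+y1/4),.095,P)
    if p[1]<q[1]:p,q=q,p
    A.append((round(np.hypot(*(q-p)[:2]),3),round(np.degrees(np.arctan2(-(p-q)[0],(p-q)[1])),2),p[:2].round(3).tolist(),q[:2].round(3).tolist()))
for x in A:print(x)
for n in ["bottle_roller","groove_mid","stop_pad","nut_grip","green_bottle"]:
    z={"bottle_roller":0,"groove_mid":.121,"stop_pad":.121,"nut_grip":.118,"green_bottle":.113}[n]
    print(n,[(round(d["p"],2),atz("top",np.array(d["point"])*[512,384],z,P).round(3).tolist()) for d in mark_of("top",n)][:2])
r=np.vstack([cv2.resize(b[135:222,222:375],(612,348),interpolation=cv2.INTER_CUBIC)[:, :],np.pad(cv2.resize(a[210:310,255:345],(270,250),interpolation=cv2.INTER_CUBIC),((0,0),(0,342),(0,0)))])
cv2.imwrite("pics/c1.png",r)
E
python3 m.py
```

```text
scene orange [((395, [299, 225, 31, 21], [312.2, 234.9]), [0.548, 0.256, 0.135]), ((137, [269, 258, 12, 14], [274.5, 264.4]), [0.675, 0.286, 0.135])]
scene red [((21, [346, 17, 9, 3], [350.0, 18.0]), [-2.196, -2.326, 0.125]), ((64, [452, 27, 15, 5], [459.6, 28.9]), [-2.456, -1.233, 0.125]), ((117, [274, 183, 15, 12], [281.4, 188.7]), [0.48, 0.047, 0.125]), ((336, [304, 272, 19, 38], [313.7, 294.3]), [0.653, 0.384, 0.125])]
scene blue [((66, [363, 13, 10, 7], [367.5, 16.0]), [-2.502, -2.355, 0.12]), ((947, [148, 136, 70, 50], [179.1, 152.6]), [0.628, -0.331, 0.12]), ((318, [380, 234, 21, 19], [389.6, 243.0]), [0.407, 0.361, 0.12]), ((3622, [145, 282, 72, 102], [180.9, 342.2]), [0.906, 0.338, 0.12])]
top orange [((50, [178, 166, 9, 8], [181.9, 169.1]), [0.629, 0.235, 0.135]), ((116, [174, 186, 13, 12], [179.8, 191.1]), [0.552, 0.245, 0.135]), ((53, [189, 212, 8, 8], [192.3, 215.8]), [0.463, 0.207, 0.135])]
top red [((77, [131, 159, 11, 12], [135.9, 163.7]), [0.665, 0.396, 0.125]), ((8, [141, 172, 5, 5], [143.4, 174.0]), [0.626, 0.37, 0.125]), ((7, [346, 198, 5, 2], [347.9, 198.7]), [0.
[... 491 characters left out ...]
612, -0.322])
(np.float64(0.277), np.float64(0.25), [0.466, -0.029], [0.467, -0.306])
(np.float64(0.281), np.float64(-0.04), [0.454, -0.013], [0.454, -0.294])
(np.float64(0.205), np.float64(0.33), [0.686, -0.117], [0.687, -0.322])
(np.float64(0.274), np.float64(0.28), [0.548, -0.006], [0.55, -0.28])
(np.float64(0.32), np.float64(0.1), [0.594, 0.041], [0.595, -0.278])
(np.float64(0.214), np.float64(-0.02), [0.506, -0.004], [0.506, -0.219])
(np.float64(0.259), np.float64(0.2), [0.554, -0.009], [0.555, -0.268])
bottle_roller [(0.76, [0.599, -0.126, 0.0])]
groove_mid [(0.8, [0.564, -0.132, 0.121])]
stop_pad [(0.71, [0.569, -0.015, 0.121])]
nut_grip [(0.42, [0.479, 0.032, 0.118])]
green_bottle []
```

View pics/c1.png

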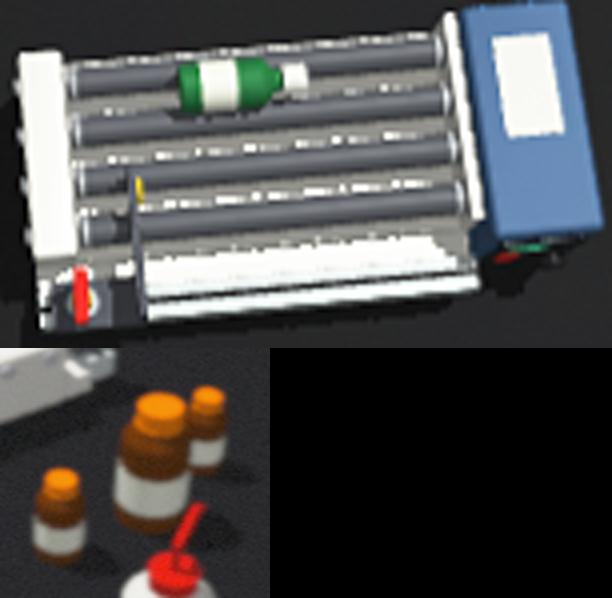

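Call:
step_arm([
  [[30, -38, 10, 7, 1], [60, -76, 20, 14, 1], [90, -114, 25, 22, 1], [120, -152, 25, 22, 1], [150, -190, 25, 22, 1], [180, -228, 25, 22, 1], [210, -266, 25, 22, 1], [240, -304, 25, 22, 1], [270, -342, 25, 22, 1], [297, -379, 25, 22, 1]],
])

```text
t: 2.18
position: [0.5091, 0.2995, 0.3293]
tool_rot: [-0.0, 3.141, 0.001]
force: [0.2, 0.1, 0.2]
opening: 0.0853
```

```bash
cat > w.py <<'E'
from h import *
import sys
s=read_state();P=camera_params("wrist");w=snapshot("wrist");cv2.imwrite("pics/w1.png",w)
print(s["t"],s["position"].round(4),s["tool_rot"].round(3),np.round(s["joint_pos"],3),-np.array(P["R"]).T@P["t"],(np.array(P["R"])[2]).round(3))
for n,z in [("bottle_mid",.07),("bottle_cap",.14),("bottle_base",0),("nut_grip",.118),("stop_pad",.121)]:
    print(n,[(round(d["p"],2),(np.array(d["point"])*[512,384]).round(1).tolist(),atz("wrist",np.array(d["point"])*[512,384],z,P).round(4).tolist()) for d in mark_of("wrist",n)][:4])
E
python3 w.py
```

```text
2.1833 [0.5091 0.2995 0.3293] [-0.000e+00  3.141e+00  1.000e-03] [ 0.36   0.083  1.764  0.     1.294 -1.211] [0.42656678 0.29943689 0.39910435] [ 0.322  0.001 -0.947]
bottle_mid [(0.73, [219.6, 257.1], [0.6305, 0.252, 0.07]), (0.71, [214.6, 203.7], [0.5559, 0.2496, 0.07]), (0.59, [188.8, 132.9], [0.4705, 0.2233, 0.07])]
bottle_cap [(0.86, [203.8, 229.9], [0.5561, 0.248, 0.14]), (0.77, [178.6, 139.0], [0.4664, 0.2297, 0.14]), (0.57, [212.7, 276.3], [0.6117, 0.2532, 0.14]), (0.28, [25.0, 214.0], [0.5456, 0.0193, 0.14])]
bottle_base [(0.89, [217.6, 185.2], [0.5552, 0.2447, 0.0]), (0.81, [220.8, 242.7], [0.6477, 0.2452, 0.0]), (0.77, [194.8, 124.3], [0.4682, 0.216, 0.0])]
nut_grip [(0.95, [37.7, 155.4], [0.4793, 0.042, 0.118])]
stop_pad [(0.91, [17.7, 221.7], [0.5663, -0.0211, 0.121])]
```

View pics/w1.png

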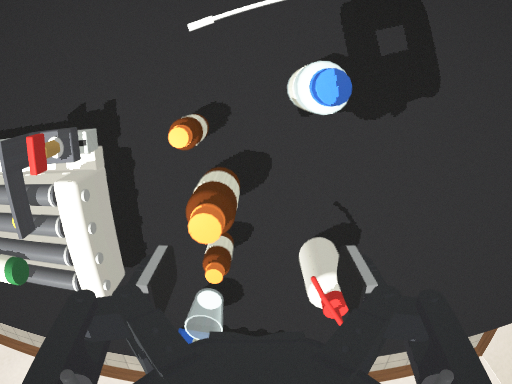

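Call:
step_arm([
  [[23, -26, 0, 0, 1], [46.4, -52, 0, 0, 1], [46.4, -52, -20, 0, 1], [46.4, -52, -55, 0, 1], [46.4, -52, -90, 0, 1], [46.4, -52, -125, 0, 1], [46.4, -52, -155, 0, 1], [46.4, -52, -173, 0, 1], [46.4, -52, -183, 0, 1], [46.4, -52, -183, 0, 1]],
])

```text
t: 3.32
position: [0.5518, 0.251, 0.143]
tool_rot: [0.005, -3.136, 0.001]
force: [0.4, 0.6, -0.2]
opening: 0.0853
```

```bash
sed -i 's/pics\/w1/pics\/w2/' w.py; python3 w.py
```

```text
3.3167 [0.5518 0.251  0.143 ] [ 5.000e-03 -3.136e+00  1.000e-03] [ 2.600e-01  3.180e-01  1.855e+00  1.000e-03  9.740e-01 -1.315e+00] [0.46971264 0.25076901 0.2133768 ] [ 0.316  0.    -0.949]
bottle_mid [(0.92, [193.8, 101.6], [0.4727, 0.2205, 0.07])]
bottle_cap [(0.87, [172.5, 103.0], [0.4713, 0.2298, 0.14]), (0.61, [250.3, 348.4], [0.554, 0.2488, 0.14])]
bottle_base [(0.36, [395.8, 306.2], [0.6649, 0.3932, 0.0])]
nut_grip []
stop_pad []
```

View pics/w2.png

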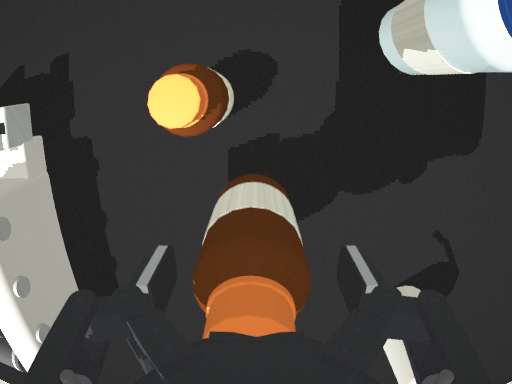

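Call:
step_arm([
  [[3, -2, 3, 0, 1], [3, -2, 3, 0, 0.4], [3, -2, 3, 0, 0.2], [3, -2, 3, 0, 0.2], [3, -2, 3, 0, 0.2], [3, -2, 3, 0, 0.2], [3, -2, 3, 0, 0.2], [3, -2, 3, 0, 0.2]],
])

```text
t: 4.28
position: [0.5588, 0.2485, 0.1522]
tool_rot: [-0.002, 3.136, 0.003]
force: [0.3, -0.9, 5.5]
opening: 0.0541
```

Call:
step_arm([
  [[0, 0, 5, 0, 0.2], [0, 0, 20, 0, 0.2], [0, 0, 50, 0, 0.2], [0, 0, 80, 0, 0.2], [0, 0, 110, 0, 0.2], [0, 0, 135, 0, 0.2], [0, 0, 150, 0, 0.2], [0, 0, 150, 0, 0.2]],
])

```text
t: 4.95
position: [0.5597, 0.2489, 0.3058]
tool_rot: [-0.002, 3.131, 0.005]
force: [0.4, 0.3, -1.3]
opening: 0.0542
```

Call:
step_arm([
  [[0, -15, 20, -4, 0.2], [2, -50, 25, -11, 0.2], [4, -87, 25, -18, 0.2], [4, -124, 25, -25, 0.2], [4, -161, 25, -32, 0.2], [4, -198, 25, -39, 0.2], [4, -235, 25, -46, 0.2], [4, -272, 25, -53, 0.2], [4, -300, 25, -60, 0.2], [4, -319, 25, -67, 0.2]],
])

```text
t: 5.78
position: [0.5623, -0.0726, 0.3274]
tool_rot: [1.74, 2.609, -0.009]
force: [-0.1, -0.2, -2.3]
opening: 0.0542
```

Call:
step_arm([
  [[0, -5, 0, -7, 0.2], [0, -8, 0, -14, 0.2], [0, -8, 0, -21, 0.2], [0, -8, 0, -25, 0.2], [0, -8, 0, -25, 0.2]],
])

```text
t: 6.2
position: [0.5613, -0.0805, 0.324]
tool_rot: [-2.269, -2.172, 0.015]
force: [-0.4, -0.8, -2.1]
opening: 0.0543
```

```bash
sed -i 's/pics\/w2/pics\/w3/' w.py; python3 w.py
```

```text
6.2 [ 0.5613 -0.0805  0.324 ] [-2.269 -2.172  0.015] [-0.319  0.036  1.823 -0.009  1.288 -0.273] [0.56544245 0.00237492 0.39336862] [-0.02  -0.326 -0.945]
bottle_mid [(0.22, [256.8, 194.5], [0.5589, -0.1147, 0.07])]
bottle_cap [(0.79, [255.1, 322.4], [0.5516, -0.247, 0.14])]
bottle_base []
nut_grip [(0.67, [161.5, 59.4], [0.4767, 0.0399, 0.118])]
stop_pad [(0.62, [256.8, 117.4], [0.5631, -0.0217, 0.121])]
```

View pics/w3.png

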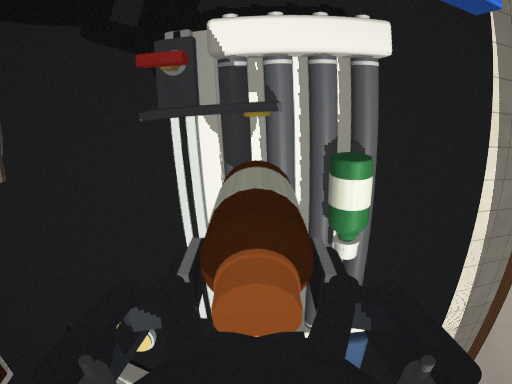

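Run:
```python
from h import *
P=camera_params("wrist")
for px in [(233,75),(278,75),(323,75),(366,75),(300,75),(255,75),(257,113),(160,60),(138,62),(186,59),(256,170)]:
    print(px,[atz("wrist",px,z,P).round(4)[:2].tolist() for z in (.1,.118,.121,.17)])
w=cv2.imread("pics/w3.png");hsv=cv2.cvtColor(w,cv2.COLOR_BGR2HSV)
row=cv2.cvtColor(w,cv2.COLOR_BGR2GRAY)[72:79].mean(0);print(row[195:385].astype(int).tolist())
```

```text
(233, 75) [[0.5432, 0.0193], [0.5446, 0.0183], [0.5448, 0.0181], [0.5486, 0.0154]]
(278, 75) [[0.587, 0.0175], [0.5858, 0.0166], [0.5855, 0.0165], [0.582, 0.014]]
(323, 75) [[0.6318, 0.0174], [0.6278, 0.0165], [0.6271, 0.0164], [0.6162, 0.0139]]
(366, 75) [[0.6775, 0.019], [0.6707, 0.018], [0.6695, 0.0178], [0.6511, 0.0151]]
(300, 75) [[0.6087, 0.0173], [0.6061, 0.0164], [0.6057, 0.0162], [0.5986, 0.0138]]
(255, 75) [[0.5647, 0.0182], [0.5647, 0.0173], [0.5647, 0.0171], [0.5649, 0.0145]]
(257, 113) [[0.5651, -0.0197], [0.5651, -0.0184], [0.5651, -0.0181], [0.5653, -0.0144]]
(160, 60) [[0.4702, 0.0417], [0.476, 0.0393], [0.4769, 0.0389], [0.4928, 0.0325]]
(138, 62) [[0.4459, 0.0431], [0.4532, 0.0406], [0.4544, 0.0402], [0.4743, 0.0335]]
(186, 59) [[0.4973, 0.0394], [0.5015, 0.0372], [0.5022, 0.0368], [0.5135, 0.0307]]
(256, 170) [[0.5617, -0.0783], [0.562, -0.0734], [0.562, -0.0725], [0.5627, -0.0592]]
[39, 38, 71, 133, 137, 136, 137, 136, 138, 138, 137, 138, 138, 139, 139, 139, 139, 139, 139, 130, 123, 128, 132, 74, 46, 46, 48, 47, 49, 48, 49, 49, 49, 50, 52, 53, 56, 54, 55, 54, 52, 50, 50, 49, 48, 49, 47, 47, 46, 46, 46, 44, 84, 126, 136, 137, 136, 136, 136, 137, 136, 136, 136, 137, 135, 136, 136, 136, 107, 48, 57, 61, 68, 72, 75, 79, 81, 84, 86, 89, 91, 95, 100, 104, 107, 106, 104, 101, 99, 96, 94, 92, 90, 88, 86, 84, 78, 113, 221, 241, 241, 242, 242, 196, 134, 134, 134, 134, 135, 135, 135, 135, 127, 90, 44, 51, 58, 62, 66, 70, 73, 77, 80, 81, 84, 88, 92, 96, 100, 103, 105, 104, 102, 98, 95, 95, 92, 91, 90, 87, 84, 88, 218, 166, 133, 133, 134, 133, 134, 133, 132, 133, 132, 133, 133, 107, 47, 42, 49, 54, 58, 63, 66, 71, 73, 77, 80, 83, 86, 90, 94, 100, 102, 103, 101, 99, 97, 95, 93, 93, 91, 89, 83, 58, 28, 28, 29, 30, 30, 29]
```

Call:
step_arm([
  [[3, 0, 0, 2.5, 0.2], [3, 0, -20, 2.5, 0.2], [3, 0, -45, 2.5, 0.2], [3, 0, -58, 2.5, 0.2], [3, 0, -64, 2.5, 0.2], [3, 0, -64, 2.5, 0.2], [3, 0, -64, 2.5, 0.2]],
])

```text
t: 7.08
position: [0.5655, -0.0805, 0.2633]
tool_rot: [2.215, 2.222, -0.011]
force: [-0.2, 0.6, -3.1]
opening: 0.0538
```

Call:
step_arm([
  [[0, 0, -2, 0, 0.2], [0, 0, -4, 0, 0.2], [0, 0, -6, 0, 0.2], [0, 0, -7, 0, 0.2], [0, 0, -7, 0, 0.2]],
])

```text
t: 7.5
position: [0.5654, -0.0805, 0.2562]
tool_rot: [2.215, 2.222, -0.011]
force: [-0.4, 0.0, -2.6]
opening: 0.0539
```

Call:
step_arm([
  [[0, 0, -2, 0, 0.2], [0, 0, -4, 0, 0.2], [0, 0, -4, 0, 0.2]],
])

```text
t: 7.75
position: [0.5655, -0.0806, 0.2523]
tool_rot: [2.215, 2.222, -0.011]
force: [-0.6, -0.7, -3.4]
opening: 0.0539
```

Call:
step_arm([
  [[0, 0, -2, 0, 0.2], [0, 0, -2, 0, 0.2], [0, 0, -2, 0, 0.2]],
])

```text
t: 8.0
position: [0.5659, -0.0807, 0.2522]
tool_rot: [2.214, 2.221, -0.01]
force: [-3.1, 0.6, 4.8]
opening: 0.0541
```

Run:
```python
import numpy as np
L=98
ph=np.linspace(0,np.pi/2,2000);x=28*np.cos(ph)
h=np.where(abs(x-23)<15,np.sqrt(np.maximum(225-(x-23)**2,0)),-1e3)
for d in range(0,91,5):
    t=np.radians(d); f=h+28*np.sin(ph)*np.sin(t); i=f.argmax()
    if d==0:i=abs(x-23).argmin()
    yc=28*np.sin(ph[i])*np.cos(t)   # Cy rel contact
    y=yc-L*np.sin(t); z=f[i]-15+L*np.cos(t)
    if d==0:y0,z0=y,z
    print(d,round(y-y0,1),round(z-z0,1),round(yc-yc*0,1))
```

```text
0 0.0 0.0 16.0
5 -6.6 1.1 17.9
10 -14.0 1.6 19.0
15 -21.8 1.4 19.5
20 -29.8 0.6 19.6
25 -37.9 -1.0 19.4
30 -46.0 -3.2 19.0
35 -53.9 -6.2 18.2
40 -61.7 -9.9 17.3
45 -69.1 -14.2 16.1
50 -76.2 -19.1 14.8
55 -82.9 -24.7 13.3
60 -89.2 -30.8 11.7
65 -94.9 -37.5 9.9
70 -100.0 -44.6 8.0
75 -104.5 -52.1 6.1
80 -108.4 -60.0 4.1
85 -111.5 -68.2 2.1
90 -114.0 -76.7 0.0
```

Call:
step_arm([
  [[-1, -3, -3, 0, 0.2], [-1, -7, -2, 0, 0.2], [-1, -10, -2, 0, 0.2], [-1, -14, -1, 0, 0.2], [-1, -18, -1, 0, 0.2], [-1, -22, -1, 0, 0.2], [-1, -26, -2, 0, 0.2], [-1, -30, -2, 0, 0.2]],
])

```text
t: 8.67
position: [0.5658, -0.11, 0.2525]
tool_rot: [2.215, 2.22, -0.004]
force: [-3.1, 7.2, 9.9]
opening: 0.054
```

Run:
```python
from h import *
a=snapshot("scene");w=snapshot("wrist");s=read_state();print(s["position"],s["force"],s["moment"],s["opening"])
r=np.hstack([cv2.resize(a[110:230,130:310],(576,384),interpolation=cv2.INTER_CUBIC)[:, 100:500],w[:,80:440]])
cv2.imwrite("pics/k1.png",r)
```

```text
[ 0.56576596 -0.11177669  0.25206361] [-0.29755866  1.62416746  7.1822705 ] [ 0.09041063  0.10634866 -0.04311513] 0.05432684497877959
```

View pics/k1.png

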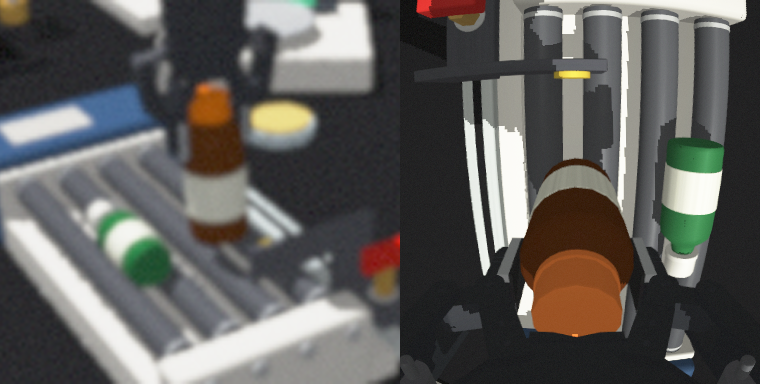

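Call:
step_arm([
  [[-1, 0, -4, 0, 0.2], [-1, -2, -7, 0, 0.2], [-1, -7, -7, 0, 0.2], [-1, -12, -6, 0, 0.2], [-1, -17, -6, 0, 0.2], [-1, -22, -6, 0, 0.2], [-1, -26, -6, 0, 0.2], [-1, -30, -7, 0, 0.2]],
])

```text
t: 9.43
position: [0.5667, -0.1424, 0.2501]
tool_rot: [2.208, 2.214, -0.003]
force: [-0.4, 2.3, 14.2]
opening: 0.0542
```

```bash
cat > k.py <<'E'
from h import *
import sys
a=snapshot("scene");w=snapshot("wrist");s=read_state();print(s["t"],s["position"].round(4),s["force"].round(1),s["moment"].round(2),s["opening"])
# label (paper) / base edge in wrist column 256
c=w[60:320,250:263].mean((1)).astype(int)
i=[r for r in range(1,260) if abs(c[r]-c[r-1]).sum()>45]; print("edges rows",[60+r for r in i])
print("cap",[(round(d["p"],2),(np.array(d["extent"])*[512,384,512,384]).round().tolist()) for d in find_in("wrist","sample_bottle")][:2])
r=np.hstack([cv2.resize(a[110:230,130:310],(576,384),interpolation=cv2.INTER_CUBIC)[:, 100:500],w[:,80:440]])
cv2.imwrite(f"pics/{sys.argv[1]}.png",r)
E
python3 k.py k2
python3 - <<'E'
import cv2
w=cv2.imread("pics/w3.png");c=w[60:320,250:263].mean(1).astype(int)
print([60+r for r in range(1,260) if abs(c[r]-c[r-1]).sum()>45])
w=cv2.imread("pics/k1.png")[:,400:];c=w[60:320,170:183].mean(1).astype(int)
print([60+r for r in range(1,260) if abs(c[r]-c[r-1]).sum()>45])
E
```

```text
9.5333 [ 0.5667 -0.143   0.25  ] [-2.9  3.2 16.1] [0.9  0.29 0.13] 0.05417409294645881
edges rows [75, 121, 122, 136, 137, 177, 178, 179, 269, 270]
cap [(0.91, [195.0, 124.0, 313.0, 337.0])]
[92, 101, 102, 103, 112, 116, 117, 138, 160, 161, 166, 167, 168, 188, 189, 249]
[70, 71, 77, 78, 79, 158, 159, 165, 166, 187, 188, 249, 250]
```

Call:
step_arm([
  [[-2, -1, -5, 0, 0.2], [-2, -5, -7, 0, 0.2], [-2, -10, -7, 0, 0.2], [-2, -15, -8, 0, 0.2], [-2, -20, -9, 0, 0.2], [-2, -25, -11, 0, 0.2], [-2, -30, -13, 0, 0.2], [-2, -34, -15, 0, 0.2]],
])

```text
t: 10.25
position: [0.5654, -0.1784, 0.2367]
tool_rot: [2.205, 2.21, -0.004]
force: [-0.9, -0.2, 6.9]
opening: 0.054
```

```bash
cat >> k.py <<'E'
P=camera_params("wrist"); p=s["position"]
for t in range(0,95,10):
    q=np.radians(t); ax=np.array([0,-np.sin(q),np.cos(q)]); v=np.array([0,np.cos(q),np.sin(q)])
    piv=p+[0,.002,-.054]; B=piv-.098*ax
    print(t,"rim row",round(proj("wrist",B+.028*v,P)[1]),"label/cap-bottom row",round(proj("wrist",B+.118*ax+.0175*v,P)[1]),end="; ")
E
python3 k.py k3
```

```text
10.35 [ 0.5652 -0.1788  0.2363] [-2.3 -0.8  7.5] [0.16 0.23 0.07] 0.05422219038956912
edges rows [79, 80, 105, 106, 107, 175, 176, 177, 294, 295]
cap [(0.95, [196.0, 82.0, 318.0, 337.0])]
0 rim row 159 label/cap-bottom row 255; 10 rim row 139 label/cap-bottom row 266; 20 rim row 120 label/cap-bottom row 277; 30 rim row 101 label/cap-bottom row 288; 40 rim row 84 label/cap-bottom row 297; 50 rim row 68 label/cap-bottom row 305; 60 rim row 54 label/cap-bottom row 310; 70 rim row 43 label/cap-bottom row 314; 80 rim row 37 label/cap-bottom row 317; 90 rim row 38 label/cap-bottom row 317;
```

View pics/k3.png

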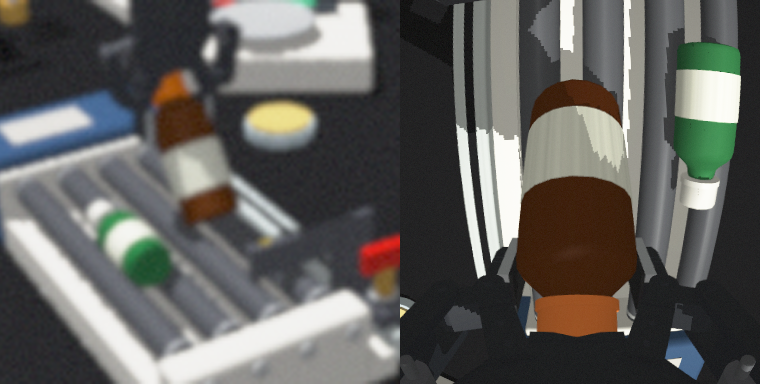

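Call:
step_arm([
  [[-1, 0, 10, 0, 0.2], [-1, 5, 18, 0, 0.2], [-1, 20, 18, 0, 0.2], [-1, 38, 18, 0, 0.2], [-1, 50, 14, 0, 0.2], [-1, 50, 6, 0, 0.2], [-1, 50, 0, 0, 0.2], [-1, 49, -5, 0, 0.2]],
])

```text
t: 11.07
position: [0.565, -0.1316, 0.2354]
tool_rot: [2.197, 2.21, -0.013]
force: [-5.8, -7.1, 20.1]
opening: 0.054
```

Call:
step_arm([
  [[0, -4, -6, 0, 0.2], [0, -8, -9, 0, 0.2], [0, -12, -12, 0, 0.2], [0, -16, -15, 0, 0.2], [0, -20, -19, 0, 0.2], [0, -24, -23, 0, 0.2], [0, -27, -26, 0, 0.2], [0, -30, -30, 0, 0.2]],
])

```text
t: 11.73
position: [0.566, -0.1636, 0.2073]
tool_rot: [2.194, 2.206, -0.014]
force: [-0.8, -4.6, 5.3]
opening: 0.054
```

```bash
python3 k.py k4
```

```text
11.8333 [ 0.5657 -0.1637  0.2066] [-0.9 -4.3  5.9] [-0.33  0.25  0.12] 0.054354107764572175
edges rows [86, 87, 104, 118, 197, 198, 316]
cap [(0.69, [193.0, 39.0, 318.0, 338.0])]
0 rim row 157 label/cap-bottom row 254; 10 rim row 137 label/cap-bottom row 265; 20 rim row 118 label/cap-bottom row 277; 30 rim row 99 label/cap-bottom row 287; 40 rim row 82 label/cap-bottom row 296; 50 rim row 66 label/cap-bottom row 304; 60 rim row 52 label/cap-bottom row 310; 70 rim row 41 label/cap-bottom row 314; 80 rim row 35 label/cap-bottom row 316; 90 rim row 37 label/cap-bottom row 316;
```

Call:
step_arm([
  [[-1, -1, -5, 0, 0.2], [-1, -2, -9, 0, 0.2], [-1, -3, -13, 0, 0.2], [-1, -4, -17, 0, 0.2], [-1, -4, -21, 0, 0.2], [-1, -4, -25, 0, 0.2], [-1, -4, -28, 0, 0.2], [-1, -4, -28, 0, 0.2]],
])

```text
t: 12.55
position: [0.5655, -0.1682, 0.1791]
tool_rot: [2.194, 2.203, -0.012]
force: [1.4, -3.0, 3.4]
opening: 0.0538
```

```bash
python3 k.py k5
```

```text
12.65 [ 0.5655 -0.168   0.1794] [ 2.4 -4.6  3.6] [-0.3  -0.41 -0.2 ] 0.0542552602013813
edges rows [92, 93, 110, 116, 117, 229, 230, 319]
cap [(0.83, [181.0, 24.0, 325.0, 336.0])]
0 rim row 157 label/cap-bottom row 254; 10 rim row 137 label/cap-bottom row 265; 20 rim row 118 label/cap-bottom row 277; 30 rim row 99 label/cap-bottom row 287; 40 rim row 81 label/cap-bottom row 296; 50 rim row 65 label/cap-bottom row 304; 60 rim row 52 label/cap-bottom row 310; 70 rim row 41 label/cap-bottom row 314; 80 rim row 35 label/cap-bottom row 316; 90 rim row 36 label/cap-bottom row 316;
```

View pics/k5.png

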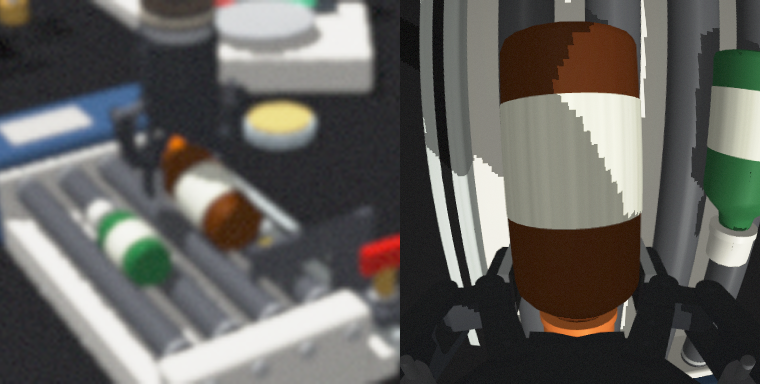

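Call:
step_arm([
  [[0, 0, -2, 0, 0.2], [0, 0, -4, 0, 0.2], [0, 0, -5, 0, 0.2], [0, 0, -5, 0, 0.2]],
])

```text
t: 13.03
position: [0.5654, -0.1677, 0.174]
tool_rot: [2.194, 2.204, -0.013]
force: [2.7, -3.2, 4.0]
opening: 0.054
```

Call:
step_arm([
  [[0, 0, 0, 0, 0.66], [0, 0, 0, 0, 0.7], [0, 0, 0, 0, 0.75], [0, 0, 0, 0, 0.85], [0, 0, 0, 0, 0.95], [0, 0, 0, 0, 0.95], [0, 0, 0, 0, 0.95]],
])

```text
t: 13.62
position: [0.5653, -0.1676, 0.1739]
tool_rot: [2.194, 2.204, -0.013]
force: [-0.7, 0.3, 0.3]
opening: 0.081
```

```bash
python3 k.py k6; python3 m.py | grep -A1 -E "red" | cut -c1-600
```

```text
13.7167 [ 0.5654 -0.1677  0.174 ] [-0.2  1.1 -0.5] [-0.01  0.03 -0.01] 0.08088561324076605
edges rows [114, 115, 240, 241, 304, 317, 318]
cap [(0.63, [178.0, 34.0, 322.0, 336.0]), (0.39, [390.0, 46.0, 484.0, 272.0])]
0 rim row 157 label/cap-bottom row 254; 10 rim row 137 label/cap-bottom row 265; 20 rim row 118 label/cap-bottom row 276; 30 rim row 99 label/cap-bottom row 287; 40 rim row 81 label/cap-bottom row 296; 50 rim row 65 label/cap-bottom row 304; 60 rim row 51 label/cap-bottom row 310; 70 rim row 41 label/cap-bottom row 314; 80 rim row 34 label/cap-bottom row 316; 90 rim row 36 label/cap-bottom row 316; scene red [((45, [457, 27, 10, 5], [461.0, 29.0]), [-2.461, -1.223, 0.125]), ((119, [274, 184, 15, 11], [281.2, 188.7]), [0.481, 0.047, 0.125]), ((323, [304, 272, 19, 38], [313.5, 294.9]), [0.654, 0.385, 0.125])]
scene blue [((66, [363, 13, 10, 7], [367.5, 16.0]), [-2.502, -2.355, 0.12]), ((91, [483, 36, 14, 8], [489.6, 39.5]), [-2.198, -0.824, 0.12]), ((724, [148, 135, 59, 50], [171.0, 154.1]), [0.655, -0.335, 0.12]), ((319, [380, 234, 21, 19], [389.6, 243.0]), [0.407, 0.361, 0.12]), ((3632, [145, 282, 72, 102], [180.8, 342.1]), [0.906, 0.337, 0.12])]
--
top red [((77, [131, 159, 11, 12], [135.9, 163.7]), [0.665, 0.396, 0.125]), ((8, [141, 172, 5, 5], [143.4, 174.0]), [0.626, 0.37, 0.125]), ((7, [346, 198, 5, 2], [347.9, 198.7]), [0.477, -0.325, 0.125]), ((43, [240, 203, 4, 13], [241.7, 209.0]), [0.473, 0.04, 0.125]), ((45, [465, 264, 7, 9], [468.0, 268.0]), [0.211, -0.686, 0.125])]
top blue [((1306, [148, 99, 62, 28], [178.8, 113.4]), [0.844, 0.24, 0.12]), ((1350, [337, 134, 36, 66], [354.1, 168.2]), [0.583, -0.364, 0.12]), ((120, [139, 228, 13, 12], [145.1, 233.6]), [0.419, 0.371, 0.12])]
```

View pics/k6.png

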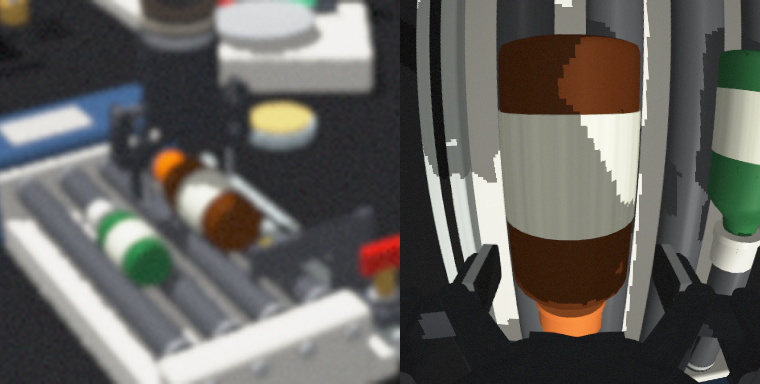

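Call:
step_arm([
  [[0, 0, 15, 0, 0.95], [0, 0, 50, 0, 0.95], [0, 0, 85, 0, 0.95], [0, 0, 110, 7, 0.9], [-8, 20, 115, 14, 0.7], [-20, 50, 115, 21, 0.5], [-35, 85, 115, 28, 0.5], [-50, 120, 115, 35, 0.5], [-65, 155, 115, 42, 0.5], [-80, 185, 115, 49, 0.5]],
])

```text
t: 14.95
position: [0.4843, 0.019, 0.289]
tool_rot: [1.074, 2.918, 0.01]
force: [0.4, 0.5, -0.3]
opening: 0.0429
```

Call:
step_arm([
  [[-3, 10, 0, 7, 0.5], [-5, 22, -5, 14, 0.5], [-5, 22, -10, 21, 0.5], [-5, 22, -15, 28, 0.5], [-5, 22, -20, 35, 0.5], [-5, 22, -20, 40, 0.5], [-5, 22, -20, 40, 0.5]],
])

```text
t: 15.53
position: [0.479, 0.041, 0.2686]
tool_rot: [0.009, 3.114, 0.026]
force: [-0.5, -0.1, -0.4]
opening: 0.0428
```

```bash
sed -i 's/pics\/w3/pics\/w5/' w.py; python3 w.py
python3 - <<'E'
from h import *
s=read_state();P=camera_params("wrist");w=cv2.imread("pics/w5.png")
R=cv2.Rodrigues(s["tool_rot"])[0];print("yaw",np.degrees(np.arctan2(R[1,1],R[0,1])))
m=cv2.inRange(cv2.cvtColor(w,cv2.COLOR_BGR2HSV),(0,150,60),(5,255,255))
n,l,st,c=cv2.connectedComponentsWithStats(m);i=1+st[1:,4].argmax();print(st[i],c[i])
(cx,cy),sz,ang=cv2.minAreaRect(np.argwhere(l==i)[:,::-1].astype(np.float32));print(cx,cy,sz,ang, atz("wrist",(cx,cy),.125,P))
b=cv2.boxPoints(((cx,cy),sz,ang));print([atz("wrist",q,.13,P).round(4)[:2].tolist() for q in b])
E
```

```text
15.5333 [0.479  0.041  0.2686] [0.009 3.114 0.026] [-0.134 -0.131  2.087  0.022  1.161 -1.707] [0.39464566 0.04031092 0.33630338] [ 0.347  0.014 -0.938]
bottle_mid [(0.64, [81.4, 274.1], [0.6035, -0.1762, 0.07]), (0.64, [408.5, 164.2], [0.4667, 0.2006, 0.07]), (0.59, [404.0, 286.3], [0.6259, 0.2315, 0.07]), (0.31, [120.9, 332.6], [0.7045, -0.1469, 0.07])]
bottle_cap [(0.91, [34.8, 268.9], [0.5497, -0.1808, 0.14]), (0.81, [429.6, 175.5], [0.4566, 0.1803, 0.14]), (0.69, [414.1, 305.6], [0.5934, 0.2018, 0.14])]
bottle_base [(0.96, [139.1, 280.6], [0.661, -0.1299, 0.0]), (0.92, [387.1, 270.6], [0.6507, 0.2417, 0.0]), (0.68, [394.7, 150.7], [0.4684, 0.2193, 0.0]), (0.46, [77.1, 271.8], [0.6547, -0.2404, 0.0])]
nut_grip [(0.76, [252.5, 194.6], [0.4793, 0.0406, 0.118])]
stop_pad []
yaw 89.54872223867561
[244 161  18  63 967] [252.29369183 191.88314374]
252.49949645996094 192.01609802246094 (15.959439277648926, 62.41913986206055) 1.8476102352142334 [0.47519956 0.04045737 0.125     ]
[[0.4989, 0.0332], [0.4491, 0.0357], [0.4496, 0.0472], [0.4996, 0.0456]]
```

View pics/w5.png

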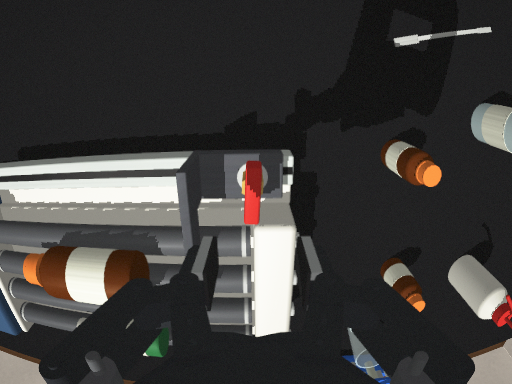

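Call:
step_arm([
  [[-2, -0.5, -25, -2.5, 0.5], [-2, -0.5, -60, -2.5, 0.5], [-2, -0.5, -85, -2.5, 0.5], [-2, -0.5, -97, -2.5, 0.5], [-2, -0.5, -97, -2.5, 0.5], [-2, -0.5, -97, -2.5, 0.25], [-2, -0.5, -97, -2.5, 0], [-2, -0.5, -97, -2.5, 0], [-2, -0.5, -97, -2.5, 0], [-2, -0.5, -97, -2.5, 0]],
])

```text
t: 16.67
position: [0.4782, 0.0403, 0.1738]
tool_rot: [0.08, 3.109, 0.024]
force: [-1.7, -0.6, 3.6]
opening: 0.0161
```

Run:
```python
from h import *
P=camera_params("wrist");w=snapshot("wrist")
for n,z in [("bottle_base",.121),("bottle_mid",.121),("bottle_cap",.121),("stop_pad",.121)]:
    print(n,[(round(d["p"],2),(np.array(d["point"])*[512,384]).round(1).tolist(),atz("wrist",np.array(d["point"])*[512,384],z,P).round(4).tolist()) for d in mark_of("wrist",n)][:3])
snapshot("top");P=camera_params("top")
for n,z in [("bottle_base",.121),("bottle_mid",.121),("bottle_cap",.121),("stop_pad",.121)]:
    print(n,[(round(d["p"],2),(np.array(d["point"])*[512,384]).round(1).tolist(),atz("top",np.array(d["point"])*[512,384],z,P).round(4).tolist()) for d in mark_of("top",n)][:3])
cv2.imwrite("pics/w6.png",w);s=read_state();print(s["position"],s["force"],s["opening"])
```

```text
bottle_base [(0.77, [426.4, 303.5], [0.5211, 0.1463, 0.121]), (0.73, [432.8, 167.2], [0.4318, 0.1286, 0.121])]
bottle_mid [(0.88, [442.3, 324.8], [0.5475, 0.1689, 0.121]), (0.88, [463.5, 185.8], [0.4425, 0.1514, 0.121]), (0.56, [43.9, 346.8], [0.5632, -0.1342, 0.121])]
bottle_cap [(0.63, [501.1, 206.3], [0.4572, 0.1876, 0.121]), (0.62, [460.7, 355.6], [0.5998, 0.2101, 0.121])]
stop_pad [(0.89, [177.7, 371.8], [0.5697, -0.0181, 0.121]), (0.46, [41.8, 347.2], [0.5645, -0.1375, 0.121])]
bottle_base [(0.82, [271.9, 182.6], [0.5569, -0.0715, 0.121]), (0.56, [197.4, 221.9], [0.4429, 0.1934, 0.121]), (0.4, [187.4, 174.5], [0.6117, 0.2193, 0.121])]
bottle_mid [(0.91, [291.9, 179.8], [0.5607, -0.1417, 0.121]), (0.56, [194.9, 219.6], [0.4515, 0.2013, 0.121]), (0.5, [183.6, 171.7], [0.6229, 0.2319, 0.121])]
bottle_cap [(0.81, [312.3, 178.3], [0.5598, -0.2132, 0.121]), (0.64, [183.2, 169.2], [0.6321, 0.233, 0.121]), (0.42, [189.6, 217.4], [0.4607, 0.2189, 0.121])]
stop_pad [(0.57, [256.1, 181.4], [0.5659, -0.0171, 0.121])]
[0.478199   0.04023627 0.17378866] [-1.64861816 -1.51333021  6.33995312] 0.01655049804179562
```

Call:
step_arm([
  [[0, 0, 0, 0, 0], [0, 0, 0, 0, 0], [0, 0, 0, 0, 0], [0, 0, 0, 0, 0]],
])

```text
t: 17.5
position: [0.4782, 0.0403, 0.1738]
tool_rot: [0.08, 3.11, 0.024]
force: [-1.4, -1.0, 2.7]
opening: 0.016
```

```bash
cat > n.py <<'E'
from h import *
w=snapshot("wrist");s=read_state();P=camera_params("wrist");R=cv2.Rodrigues(s["tool_rot"])[0]
print(s["t"],s["position"].round(4),"F",s["force"].round(1),"M",s["moment"].round(2),s["opening"],"yaw",np.degrees(np.arctan2(R[1,1],R[0,1])).round(1),"q6",s["joint_pos"][5].round(2))
m=cv2.inRange(cv2.cvtColor(w,cv2.COLOR_BGR2HSV),(0,150,60),(5,255,255))
n,l,st,c=cv2.connectedComponentsWithStats(m)
for i in range(1,n):
    if st[i,4]>60:
        (cx,cy),sz,ang=cv2.minAreaRect(np.argwhere(l==i)[:,::-1].astype(np.float32))
        print("red",st[i],[atz("wrist",q,.13,P).round(4)[:2].tolist() for q in cv2.boxPoints(((cx,cy),sz,ang))])
h=cv2.inRange(cv2.cvtColor(w,cv2.COLOR_BGR2HSV),(20,120,80),(32,255,255));ys,xs=np.nonzero(h[:, :260]);print("yellow",len(xs),xs.mean() if len(xs) else 0,ys.mean() if len(ys) else 0)
E
python3 n.py
```

```text
17.55 [0.4782 0.0402 0.1739] F [-0.7 -0.4  1.6] M [-0.09  0.3  -0.03] 0.016134944371541858 yaw 87.1 q6 -1.67
red [ 244  211   28   98 2422] [[0.4442, 0.0376], [0.4448, 0.0487], [0.4988, 0.0473], [0.4978, 0.0338]]
yellow 42 242.16666666666666 243.26190476190476
```

Call:
step_arm([
  [[0, -4, 0, 0, 0], [0, -10, 0, 0, 0], [0, -16, 0, 0, 0], [0, -22, 0, 0, 0], [0, -28, 0, 0, 0], [0, -33, 0, 0, 0], [0, -38, 0, 0, 0], [0, -40, 0, 0, 0], [0, -40, 0, 0, 0]],
])

```text
t: 18.3
position: [0.4782, -0.0007, 0.1739]
tool_rot: [0.081, 3.109, 0.022]
force: [-0.5, -0.1, 2.1]
opening: 0.0161
```

```bash
python3 n.py
python3 - <<'E'
from h import *
snapshot("top");P=camera_params("top")
for n,z in [("bottle_base",.121),("bottle_mid",.121),("stop_pad",.121),("nut_grip",.118)]:
    for c in ["top","wrist"]:
        print(n,c,[(round(d["p"],2),(np.array(d["point"])*[512,384]).round(1).tolist(),atz(c,np.array(d["point"])*[512,384],z).round(4).tolist()) for d in mark_of(c,n)][:3])
E
```

```text
18.35 [ 0.4782 -0.0006  0.1739] F [-0.3 -2.   0.8] M [-0.27  0.08 -0.01] 0.01607782252244345 yaw 87.1 q6 -1.75
red [ 244  211   28   98 2451] [[0.4443, -0.0033], [0.4449, 0.0078], [0.4988, 0.0063], [0.4979, -0.0072]]
yellow 28 242.32142857142858 245.32142857142858
bottle_base top [(0.68, [269.4, 184.0], [0.5526, -0.0623, 0.121]), (0.54, [188.1, 175.1], [0.6092, 0.2169, 0.121]), (0.46, [197.7, 220.8], [0.4466, 0.1922, 0.121])]
bottle_base wrist [(0.91, [163.5, 367.4], [0.5656, -0.068, 0.121]), (0.7, [448.4, 297.0], [0.5197, 0.1231, 0.121]), (0.63, [466.1, 165.6], [0.4314, 0.1102, 0.121])]
bottle_mid top [(0.85, [291.2, 183.0], [0.5495, -0.1379, 0.121]), (0.54, [194.7, 220.8], [0.4475, 0.2022, 0.121]), (0.52, [181.6, 171.8], [0.6231, 0.2389, 0.121])]
bottle_mid wrist [(0.92, [467.9, 319.1], [0.5495, 0.1541, 0.121]), (0.82, [492.0, 187.4], [0.4446, 0.1345, 0.121])]
stop_pad top [(0.45, [267.1, 181.2], [0.5632, -0.0553, 0.121]), (0.28, [142.7, 173.9], [0.6274, 0.3742, 0.121])]
stop_pad wrist [(0.58, [175.9, 370.2], [0.568, -0.0591, 0.121])]
nut_grip top []
nut_grip wrist [(0.65, [257.8, 260.9], [0.4774, 0.0018, 0.118])]
```

Call:
step_arm([
  [[0, -2, 0, 0, 0], [0, -4, 0, 0, 0], [0, -6, 0, 0, 0], [0, -6, 0, 0, 0]],
])

```text
t: 19.13
position: [0.4782, -0.0058, 0.1739]
tool_rot: [0.08, 3.109, 0.025]
force: [0.2, 2.2, 2.2]
opening: 0.0159
```

Call:
step_arm([
  [[0, -1, 0, 0, 0], [0, -2, 0, 0, 0], [0, -2, 0, 0, 0]],
])

```text
t: 19.38
position: [0.4782, -0.0078, 0.1739]
tool_rot: [0.081, 3.109, 0.025]
force: [-1.0, 1.5, 1.9]
opening: 0.0163
```

Call:
step_arm([
  [[0, -1, 0, 0, 0], [0, -2, 0, 0, 0], [0, -2, 0, 0, 0]],
])

```text
t: 19.63
position: [0.4782, -0.0097, 0.1739]
tool_rot: [0.081, 3.109, 0.026]
force: [0.6, 3.8, 2.5]
opening: 0.0163
```

```bash
python3 n.py
python3 - <<'E'
from h import *
w=snapshot("wrist")
for n,z in [("bottle_base",.121),("stop_pad",.121)]:
        print(n,[(round(d["p"],2),(np.array(d["point"])*[512,384]).round(1).tolist(),atz("wrist",np.array(d["point"])*[512,384],z).round(4).tolist()) for d in mark_of("wrist",n)][:2])
cv2.imwrite("pics/w7.png",cv2.resize(w[284:384,60:260],(800,400),interpolation=cv2.INTER_CUBIC))
E
```

```text
19.6833 [ 0.4782 -0.0097  0.1739] F [-0.4  4.   1.3] M [0.74 0.05 0.  ] 0.01632702839211666 yaw 87.0 q6 -1.78
red [ 244  211   28   98 2440] [[0.4442, -0.0122], [0.4449, -0.0011], [0.4988, -0.0026], [0.4979, -0.0161]]
yellow 28 242.28571428571428 244.39285714285714
bottle_base [(0.83, [454.0, 297.2], [0.5216, 0.1196, 0.121]), (0.66, [473.0, 165.9], [0.4318, 0.1064, 0.121])]
stop_pad [(0.89, [176.7, 370.7], [0.5684, -0.0684, 0.121]), (0.6, [259.8, 260.0], [0.4749, -0.0069, 0.121])]
```

Call:
step_arm([
  [[0, -1, 0, 0, 0], [0, -2, 0, 0, 0], [0, -2, 0, 0, 0]],
])

```text
t: 20.08
position: [0.4782, -0.0118, 0.1739]
tool_rot: [0.081, 3.109, 0.025]
force: [0.4, 4.1, 1.7]
opening: 0.0162
```

Call:
step_arm([
  [[0, -1, 0, 0, 0], [0, -2, 0, 0, 0], [0, -2, 0, 0, 0]],
])

```text
t: 20.33
position: [0.4783, -0.014, 0.1739]
tool_rot: [0.081, 3.109, 0.025]
force: [0.7, 4.2, 1.8]
opening: 0.0161
```

```bash
python3 n.py
python3 - <<'E'
from h import *
t=snapshot("top")
a=cv2.imread("pics/w7.png")
w=snapshot("wrist");b=cv2.resize(w[284:384,60:260],(800,400),interpolation=cv2.INTER_CUBIC)
for n in ["bottle_mid","bottle_cap"]: print(n,[(round(d["p"],2),atz("top",np.array(d["point"])*[512,384],.121).round(4).tolist()) for d in mark_of("top",n)][:1])
cv2.imwrite("pics/w8.png",np.vstack([a[150:],b[150:]]))
cv2.imwrite("pics/t8.png",t)
E
```

```text
20.3833 [ 0.4782 -0.014   0.1739] F [0.1 2.3 2.1] M [0.6  0.04 0.05] 0.0160656449098128 yaw 87.0 q6 -1.78
red [ 244  211   28   98 2441] [[0.4442, -0.0166], [0.4449, -0.0055], [0.4988, -0.007], [0.4979, -0.0205]]
yellow 30 242.36666666666667 240.73333333333332
bottle_mid [(0.64, [0.5744, -0.1421, 0.121])]
bottle_cap [(0.84, [0.5595, -0.2114, 0.121])]
```

Call:
step_arm([
  [[0, -0.5, 0, -6, 0], [0, -0.5, 0, -12, 0], [0, -0.5, 0, -18, 0], [0, -0.5, 0, -24, 0], [0, -0.5, 0, -30, 0], [0, -0.5, 0, -36, 0], [0, -0.5, 0, -42, 0], [0, -0.5, 0, -48, 0], [0, -0.5, 0, -54, 0], [0, -0.5, 0, -58, 0]],
])

```text
t: 21.42
position: [0.477, -0.0148, 0.1738]
tool_rot: [1.582, 2.678, -0.008]
force: [-5.6, 1.8, 5.5]
opening: 0.0163
```

```bash
python3 n.py
```

```text
21.4667 [ 0.477  -0.0148  0.1738] F [-5.8  1.   6.2] M [ 0.25  0.94 -0.05] 0.016300036880112393 yaw 28.7 q6 -0.73
red [ 243  211   28   98 2447] [[0.4564, 0.0127], [0.4662, 0.0179], [0.4931, -0.0286], [0.4812, -0.035]]
yellow 34 241.61764705882354 243.91176470588235
```

Call:
step_arm([
  [[0.5, 0, 0, -5, 0], [0.5, 0, 0, -10, 0], [0.5, 0, 0, -15, 0], [0.5, 0, 0, -19, 0], [0.5, 0, 0, -22, 0], [0.5, 0, 0, -22, 0], [0.5, 0, 0, -22, 0]],
])

```text
t: 22.05
position: [0.4766, -0.0147, 0.1738]
tool_rot: [2.066, 2.331, -0.021]
force: [-4.9, 3.4, 5.5]
opening: 0.0162
```

```bash
python3 n.py
```

```text
22.1 [ 0.4766 -0.0147  0.1738] F [-4.1  3.2  5.5] M [0.7  0.68 0.35] 0.016230466429726153 yaw 6.9 q6 -0.34
red [ 241  210   30  100 2505] [[0.466, 0.0181], [0.4769, 0.0201], [0.4874, -0.0333], [0.4741, -0.036]]
yellow 2 241.0 249.5
```

Call:
step_arm([
  [[0, 0, 0, -3, 0], [0, 0, 0, -3, 0], [0, 0, 0, -2, 0.1], [0, 0, 0, -1, 0.35], [0, 0, 0, -1, 0.5], [0, 0, 0, -1, 0.5], [0, 0, 0, -1, 0.5]],
])

```text
t: 22.68
position: [0.4766, -0.015, 0.1737]
tool_rot: [2.086, 2.312, -0.022]
force: [0.2, -0.3, -0.6]
opening: 0.0427
```

Call:
step_arm([
  [[0, 0, 10, 0, 0.5], [0, 0, 40, 0, 0.5], [0, 0, 75, 0, 0.5], [0, 0, 110, 0, 0.5], [0, 0, 130, 0, 0.5], [0, 0, 130, 0, 0.5]],
])

```text
t: 23.18
position: [0.4789, -0.0156, 0.311]
tool_rot: [2.079, 2.304, -0.013]
force: [-0.1, 0.3, 0.4]
opening: 0.0429
```

```bash
python3 n.py
python3 - <<'E'
from h import *
w=snapshot("wrist");t=snapshot("top");cv2.imwrite("pics/f_t.png",t)
for n,z in [("bottle_base",.121),("bottle_mid",.121),("bottle_cap",.121),("stop_pad",.121),("nut_grip",.118)]:
    for c in ["top","wrist"]:
        print(n,c,[(round(d["p"],2),(np.array(d["point"])*[512,384]).round(1).tolist(),atz(c,np.array(d["point"])*[512,384],z).round(4).tolist()) for d in mark_of(c,n)][:2])
T=cv2.resize(t[140:220,225:365],(784,448),interpolation=cv2.INTER_CUBIC)
cv2.imwrite("pics/f_w.png",w)
E
```

```text
23.2333 [ 0.4779 -0.0154  0.3078] F [ 0.3 -0.2 -1.1] M [-0.02  0.04 -0.03] 0.042991806890273855 yaw 5.9 q6 -0.33
red [242 147  17  55 717] [[0.4649, 0.0146], [0.4759, 0.0166], [0.4848, -0.032], [0.4731, -0.0342]]
yellow 24 255.75 168.29166666666666
bottle_base top [(0.71, [276.1, 180.0], [0.5647, -0.0869, 0.121]), (0.68, [198.3, 220.2], [0.4485, 0.19, 0.121])]
bottle_base wrist [(0.87, [327.6, 240.4], [0.5527, -0.0677, 0.121])]
bottle_mid top [(0.87, [294.9, 180.2], [0.5583, -0.152, 0.121]), (0.58, [195.3, 219.3], [0.4524, 0.2, 0.121])]
bottle_mid wrist []
bottle_cap top [(0.91, [313.3, 177.7], [0.5616, -0.2169, 0.121]), (0.62, [184.6, 168.9], [0.6328, 0.2281, 0.121])]
bottle_cap wrist [(0.7, [306.1, 336.5], [0.5591, -0.2081, 0.121]), (0.49, [456.8, 24.4], [0.6516, 0.1648, 0.121])]
stop_pad top []
stop_pad wrist [(0.84, [329.3, 243.2], [0.5566, -0.0717, 0.121])]
nut_grip top [(0.64, [290.6, 174.3], [0.5815, -0.1398, 0.118])]
nut_grip wrist [(0.68, [252.2, 176.5], [0.4741, -0.0118, 0.118])]
```

Run:
```python
import cv2
w=cv2.imread("pics/f_w.png");cv2.imwrite("pics/f.png",cv2.resize(w[130:350,200:430],(600,574),interpolation=cv2.INTER_CUBIC))
```

```text
(no output)
```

View pics/f.png

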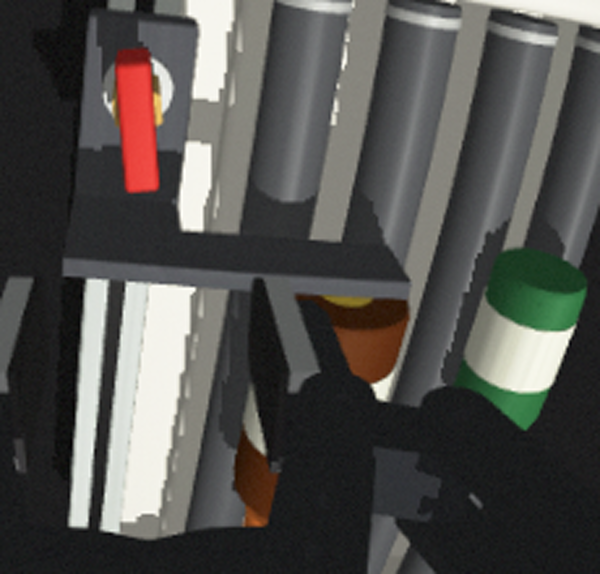

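```bash
python3 -c "
from rig import *
print(job_done(),read_state()['t'])"
```

```text
the job is handed in; nothing more can be done
the job is handed in; nothing more can be done
```

The large amber bottle is lying in the front groove with its cap towards the motor housing. The end stop is against its base and the T-nut is turned tight. I handed the job in just after 23.2 s of the 51 s allowed; no verdict is reported.

**How it went:** I gripped the bottle upright, set its base on the two front rollers and tipped it over in the grip. The first try only slid the base along the rollers, so I pressed harder. I then lowered it and let go with the nut still loose. After that I slid the stop by its red bar until it pressed on the base, and turned the nut clockwise.

**Last checks:**
- **Bottle position:** its middle is about 5–15 mm from the groove's middle along the rollers, within the 30 mm allowed. The top-camera network put it at y ≈ -0.152, and I put the groove's middle at about -0.137.
- **Pad contact:** the push force rose from about 2 N to a steady 4 N as the pad met the base. I pushed about 4 mm further before locking, and the last picture shows the yellow pad directly in front of the base. The plate and a finger hid part of the bottle, so the gap itself was not measured.
- **Lock nut:** the bar's angle in the picture gives about 1.4 rad, and it resisted with about 0.35 N m before I let go.
- **Robot:** the gripper is open and well clear, and the force reading is near zero.
- **Other things:** the green bottle looked undisturbed in the last picture. I did not measure the others at the end; the clear bottle and wash bottle had not moved just after I let go of the amber bottle.

**Disagreements:** the networks put the base at y = -0.068 (wrist) and -0.087 (top), while the stop's position implies about -0.075. The gripper read 16 mm on the 12 mm bar, but the bar followed the gripper through the slide and the turn.

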